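Index the banding wheel and pin it

TASK

The round banding wheel carrying a clay pot has one notch in its edge. With a fingertip pressed lightly near the edge of the wheel, push the wheel round, in as many gentle strokes as needed and without touching the pot, until the notch faces the red mark, and let go with the red-headed pin still in its wooden stand; then take the pin and push it gently but fully home through the notch into the socket below to lock the wheel. Leave the pot standing in the middle of the wheel, do not disturb the other things, and let everything go.

Things in the scene. Friction and masses are not known exactly. Their poses are not given: they have to be found in the camera images.
- base: Grey base fixed to the table. Origin on the wheel axis at table height; its -x axis points to socket and red mark. Under the wheel's edge, centred 110 mm from the axis, a steel block, top at 48 mm, has a round upright socket hole 15 mm wide, 30 mm deep. Outside the rim a post (16 mm radially, 44 mm wide, 66 mm high, centred 143 mm from the axis) carries the red stripe.
- wheel: Aluminium disc 240 mm across, 18 mm thick, rigid, turning endlessly. Origin on the axis at its underside; -x axis points to the notch. Face about 70 mm above the table; worn, it wobbles: up to 5 mm up or down near the edge. Stiff bearing: takes 0.4 N m to turn, stays where left. A fingertip pressing the face near the edge with 9 to 15 N carries it round by friction, with slip; over 28 N harms it.
- notch (a point): Middle of the notch in the wheel's edge, on the wheel face, 110 mm from the axis. The notch is 18 mm wide with parallel sides, cut 20 mm deep in from the rim and right through the 18 mm thickness. A thin red line on the face runs inward from it. Turns with the wheel.
- mark (a point): Point on the axis of the socket hole, at the height of the wheel face (70 mm), 110 mm from the wheel's axis and in line with the red mark stripe. The notch faces the mark when its middle is here.
- hub (a point): Centre of the wheel face, on the axis, 70 mm above the table.
- pin: Index pin, upright: steel shank 12 mm in diameter and 44 mm long with a chamfered foot, under a red cylindrical head 24 mm in diameter and 36 mm tall. Origin at the tip of the foot, z up. Weighs about 120 g. It starts parked in the wooden stand, head resting on the stand's top. Fully home, its head rests on the wheel face and its tip is 26 mm above the table.
- stand: Fixed wooden block 64 x 64 mm, 50 mm high, with an upright through hole of 15 mm in its middle where the pin is parked. Origin under its centre on the table.
- pot: Pale raw clay pot standing loose in the middle of the wheel, up to 104 mm across and 54 mm tall (top about 124 mm above the table). Origin under its centre. Four low clay lugs on the wheel (9 mm high, reaching 61 mm from the wheel's axis) keep it in the middle; it rides round with the wheel. Fragile: leave it alone.
- jar: Blue glaze jar with white lid, 68 mm across, 85 mm tall, beside the wheel. Origin under its centre. Bystander.
- mug: Pink-buff bisque mug, 76 mm across, 85 mm tall. Origin under its centre. Bystander.
- bowl: Terracotta bowl 110 mm across, 50 mm tall. Origin under its centre. Bystander.
- brush: Brush about 200 mm long lying on the table. Bystander.
- rib: Spatula about 260 mm long lying on the table. Bystander.
- kidney: Flat wooden throwing rib, kidney-shaped, about 90 mm long, 8 mm thick, lying on the table. Bystander.

How it is judged:
By the outcome, as a careful person would: the job done as asked, in the order asked, and still so for the second after the job is handed in, with the robot touching nothing.
It also fails if it takes over 72 s, if anything falls off the work surface, if the arm or the gripper's body presses on something with over 40 N, if the wrist force passes 120 N, or if a joint passes its speed limit or range.

ROBOT

A 6-joint arm with a two-finger parallel gripper is mounted at the origin on the work surface. World frame = base frame: x ahead of the robot, y to its left, z up, the work surface at z = 0. Lengths are in m, angles in rad, forces in N, time in s.
With the tool pointing down it reaches from about 0.35 to 0.85 m from the base axis. Payload 8.1 kg.
Tool frame: the origin (TCP) lies at the centre of the arm's flange, where the gripper is bolted on; the fingertips stand 186 mm ahead of it and the grasp point (between the pads) lies 167 mm ahead of it; z points along the fingers, y is the line along which they close (so a half turn about z gives the same grasp; the last joint's range is limited). The gripper opens to 93 mm and grips with 3 to 60 N. Pads are 15 mm wide; open, the fingers measure 128 mm over their backs; the gripper's body (75 mm by 188 mm) begins 65 mm behind the grasp point.
Start: joints at [1.11, 0.13, 1.488, -0, 1.523, -0.085], TCP at [0.22, 0.558, 0.405] pointing down, gripper open.
Joint ranges: [-2.96, 2.96], [-0.89, 2.26], [0.02, 2.5], [-1.34, 4.48], [0, 2.73], [-2.66, 2.66]. Speed limits (rad/s): [2.39, 2.39, 2.79, 3.14, 3.14, 3.14].

INTERFACE

Orientations are given as a rotation vector (axis times angle).
In Python, from plant import read_state, read_camera, camera_params, robot gives the robot as it stands.
- The arm moves only by the tool carry_out, never from a script. Its argument "targets" is a list of rows, each an object of numbers: "hand": the opening in per cent of the stroke, from 0 (shut) to 100 (fully open); "x", "y", "z": the shift along the tool's x, y, z in m; "ax", "ay", "az": the turn, a rotation vector about the tool's x, y, z in rad. In form: [{"hand": .., "x": .., "y": .., "z": .., "ax": .., "ay": .., "az": ..}, ...]. A call has 1 to 8 rows; each row is the pose to reach, as a shift and turn from the pose commanded when the call began, along the tool's axes at that moment; what a row does not reach only later rows make up. A row lasts 1/8 s, in which the tool goes at most 62.5 mm and 10.7 degrees, less where a joint would pass 70% of its speed; a pose out of reach is approached as far as the arm can. A call with a gripper value outside its range is refused whole. The fingers move at their own pace and stop on an object; "newtons" is the grip in N (left out, the last holds). Time passes only in rows, so rows that repeat a pose let the fingers close. It gives the time, the measured TCP pose, the force, the opening and the grip force at its end, in the units of the state.
- read_state(): the state, without advancing time (a new reading comes with each control period).
- read_camera(name): name is "scene" or "top" or "wrist"; returns (picture, depth): 384x512x3 uint8, blue, green, red; 384x512 float32, m along the optical axis (not along the pixel's ray), 0 where there is no reading.
- camera_params(name): a dict with "fx", "fy", "cx", "cy" (pixels), "position" and "rotation" of the camera in the world. Camera axes: x right, y up, looking along -z (the intrinsics and any distortion apply to the point x, -y, -z); pixel columns grow to the right and rows downward; lengths in m; the calibration is good to about 2 mm. A picture is of the moment at which its call begins: read the wrist's pose just before it. camera_params takes no time and is no camera call; for the wrist camera it gives the pose at the moment of the call.
- robot.close_job(): hands the job in; it is judged then, once.
The state is a dict: "t": time; "q": joint angles; "dq": joint speeds; "joint_torque": joint torques, N m; "tool_pos": TCP position; "orientation": TCP orientation; "force": force on the tool from outside, world axes, zero at the start; "wrist_torque": the same for the moment, N m; "opening": finger opening in m; "gripper_force": force on a finger pad.
Only numpy, scipy, OpenCV 4.12 (cv2) and the standard library are available. Lean on these libraries where they do the work, as an engineer would, in place of code of your own. Each camera call takes 0.05 s, during which the arm holds its last target. There are 200 camera calls.

## Working session

There is one attempt and no reset: what is moved stays moved. The work goes in short steps, Python scripts to look and compute and a tool call to move; the robot and the scene stay as the last step left them, time stands still between calls to the robot, and variables do not carry over. Pictures are saved under pics/ and viewed, at most 10 in all, crops included, and the job is handed in when it is done.

Besides the shell and the picture viewer there is one more tool, called after "Call:" by a JSON object that holds its "method" and its "body". carry_out: Moves the arm, as the interface text tells. Its arguments: {"type":"object","properties":{"targets":{"type":"array","items":{"type":"object","properties":{"hand":{"type":"number"},"x":{"type":"number"},"y":{"type":"number"},"z":{"type":"number"},"ax":{"type":"number"},"ay":{"type":"number"},"az":{"type":"number"}}}},"newtons":{"type":"number"}},"required":["targets"]}

```bash
mkdir -p pics; ls; cat > h.py <<'E'
import numpy as np, cv2
from plant import read_state, read_camera, camera_params, robot
from scipy.spatial.transform import Rotation as R
def pts(name):
    p=camera_params(name); im,d=read_camera(name)
    v,u=np.mgrid[0:d.shape[0],0:d.shape[1]]
    X=np.stack([(u-p['cx'])/p['fx']*d,-(v-p['cy'])/p['fy']*d,-d],-1)
    Rm=np.array(p['rotation']); 
    if Rm.shape!=(3,3): Rm=R.from_rotvec(Rm).as_matrix() if Rm.size==3 else R.from_quat(Rm).as_matrix()
    return im,d,X@Rm.T+np.array(p['position'])
E
python3 - <<'E'
from h import *
print(camera_params('top'),camera_params('scene'));print(read_state())
im,d,P=pts('top');cv2.imwrite('pics/top.png',im);np.savez('top.npz',im=im,P=P,d=d)
im,d,P=pts('scene');cv2.imwrite('pics/scene.png',im)
E
```

```text
pics
{'fx': 407.0956391685939, 'fy': 407.0956391685939, 'cx': 261.0922431389424, 'cy': 192.13730784598926, 'position': array([ 0.42683934, -0.02897235,  1.27812901]), 'rotation': array([ 0.07696492, -0.03222992, -1.55015553])} {'fx': 360.40447041290247, 'fy': 360.40447041290247, 'cx': 254.7559161957229, 'cy': 187.3317179633705, 'position': array([ 1.11491581, -0.17570923,  0.87660404]), 'rotation': array([0.58308808, 0.43299242, 1.27702828])}
{'t': 0.0, 'q': array([ 1.10960059e+00,  1.31144413e-01,  1.48924584e+00,  1.18653121e-05,
        1.52300625e+00, -8.54167553e-02]), 'dq': array([-0.00068732,  0.0015667 , -0.00201073,  0.00235948, -0.00069548,
        0.0003389 ]), 'joint_torque': array([-2.38267472e-03, -5.59844649e+01, -4.91755271e+01,  7.67193222e-02,
        3.54189088e-02, -8.86258772e-05]), 'tool_pos': array([0.2200852 , 0.5579381 , 0.40371552]), 'orientation': array([-5.86712956e-01, -3.08581176e+00,  2.72285706e-03]), 'force': array([-0.02347409, -0.19303254, -0.32343371]), 'wrist_torque': array([-0.00013163,  0.00286846,  0.00344908]), 'gripper_force': 0.0, 'opening': 0.09308195020310998}
```

View pics/top.png

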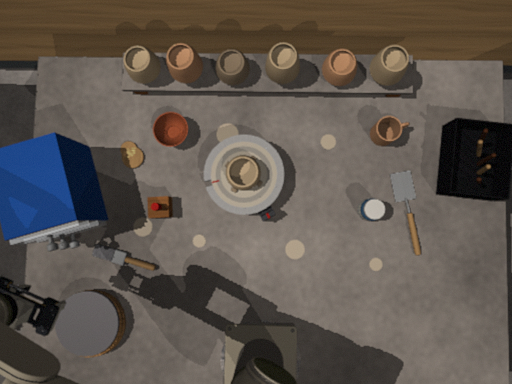

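View pics/scene.png

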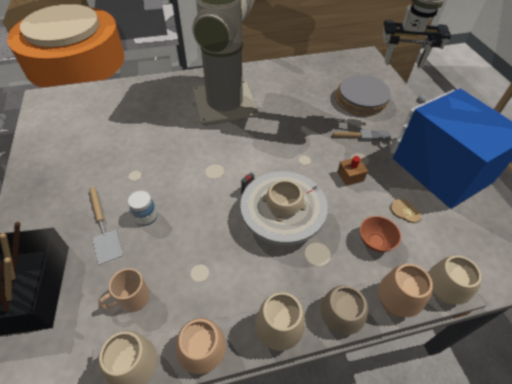

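The top view shows the wheel at about (244,174), the notch with its red line at (208,183), the red mark post at (267,213) and the pin in its stand at (157,207). The scene view agrees. Next I'll measure them.

```bash
python3 - <<'E'
from h import *
from scipy.optimize import least_squares
z=np.load('top.npz');im,P=z['im'],z['P'];v,u=np.mgrid[0:384,0:512]
c0=P[174,244,:2]; print('approx',P[174,244],'table',P[250,240],P[207,157])
c0=P[160:215,205:285].reshape(-1,3)
m=(np.hypot(u-244,v-174)<48)&(P[...,2]>0.06)&(P[...,2]<0.08)
mm=m.astype(np.uint8)
cs,_=cv2.findContours(mm,cv2.RETR_EXTERNAL,cv2.CHAIN_APPROX_NONE);c=max(cs,key=cv2.contourArea)[:,0]
q=P[c[:,1],c[:,0]][:,:2]
r=least_squares(lambda s:np.hypot(q[:,0]-s[0],q[:,1]-s[1])-s[2],[q[:,0].mean(),q[:,1].mean(),.12],loss='soft_l1',f_scale=.003).x
print('wheel',r)
W=P[m];A=np.c_[W[:,:2]-r[:2],np.ones(len(W))];print('plane',np.linalg.lstsq(A,W[:,2],rcond=None)[0])
hsv=cv2.cvtColor(im,cv2.COLOR_BGR2HSV)
red=((hsv[...,0]<6)|(hsv[...,0]>174))&(hsv[...,1]>140)&(hsv[...,2]>60)
n,l,st,ce=cv2.connectedComponentsWithStats(red.astype(np.uint8))
for i in range(1,n):
    if st[i,4]>2 and 120<ce[i][0]<300 and 150<ce[i][1]<230:
        p=np.median(P[l==i],0);print(ce[i],st[i,4],p,'rel',np.hypot(*(p[:2]-r[:2])),np.degrees(np.arctan2(p[1]-r[1],p[0]-r[0])))
# post
k=(np.hypot(u-267,v-213)<14)&(P[...,2]>0.055)&(np.hypot(P[...,0]-r[0],P[...,1]-r[1])>.128)
p=P[k].mean(0);print('post',k.sum(),p,np.hypot(*(p[:2]-r[:2])),np.degrees(np.arctan2(p[1]-r[1],p[0]-r[0])))
k=(np.hypot(u-158,v-207)<20)&(P[...,2]>0.04)&(P[...,2]<.06);print('stand',k.sum(),P[k].mean(0))
k=(np.hypot(u-158,v-207)<20)&(P[...,2]>0.075);print('pin',k.sum(),P[k].mean(0))
k=(np.hypot(u-244,v-174)<25)&(P[...,2]>0.105);print('pot',k.sum(),P[k].mean(0),P[k].max(0))
big=cv2.resize(im[120:230,140:290],None,fx=5,fy=5,interpolation=cv2.INTER_CUBIC);cv2.imwrite('pics/crop.png',big)
s=read_state();print(R.from_rotvec(s['orientation']).as_matrix().round(3)); print({k:v for k,v in camera_params('wrist').items()})
E
```

```text
approx [0.56381253 0.05839016 0.0737101 ] table [ 0.33322537  0.0708049  -0.00296746] [0.46006881 0.31279885 0.08392272]
wheel [0.56379637 0.05873717 0.11858401]
plane [0.01022618 0.02536833 0.0706195 ]
[154.62 206.1 ] 50 [0.46278726 0.31951577 0.08511892] rel 0.2796575022514541 111.1732110956109
[267.75 215.25] 16 [ 0.44336854 -0.01538931  0.06652946] rel 0.14141285272878265 -148.3866162932541
post 82 [ 0.44185273 -0.01590199  0.09536099] 0.14297291884492702 -148.53006822298116
stand 392 [0.46063036 0.31713815 0.0493444 ]
pin 60 [0.45951982 0.30071257 0.14433121]
pot 370 [0.55980963 0.05626239 0.1352443 ] [0.61468294 0.1079175  1.27812901]
[[-0.93   0.367 -0.001]
 [ 0.367  0.93  -0.002]
 [ 0.    -0.002 -1.   ]]
{'fx': 311.75175590316, 'fy': 311.75175590316, 'cx': 257.27080210450424, 'cy': 194.26844348124072, 'position': array([0.14225931, 0.58964389, 0.38371192]), 'rotation': array([-0.27064954, -0.18288236,  1.18559004])}
```

View pics/crop.png

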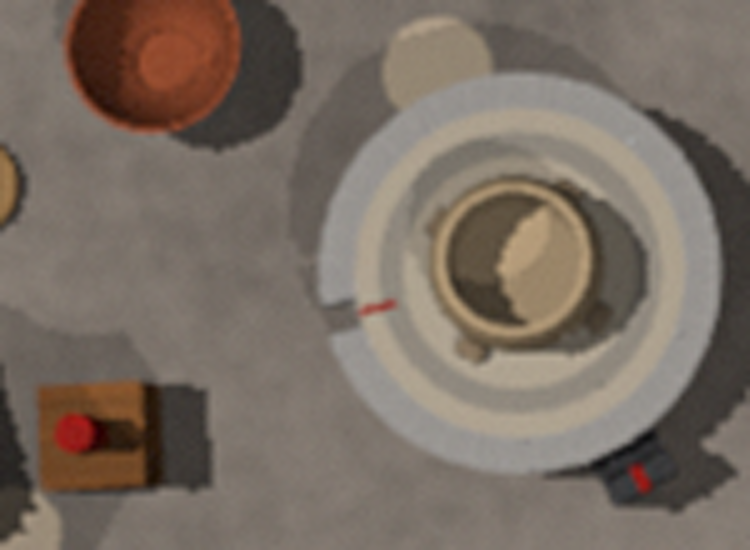

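Call:
{"method": "carry_out", "body": {"targets": [{"hand":0,"x":-0.05,"y":-0.045,"z":0,"az":-0.1},{"hand":0,"x":-0.1,"y":-0.085,"z":0,"az":-0.2},{"hand":0,"x":-0.15,"y":-0.13,"z":0,"az":-0.3},{"hand":0,"x":-0.2,"y":-0.175,"z":0,"az":-0.375},{"hand":0,"x":-0.25,"y":-0.22,"z":0,"az":-0.375},{"hand":0,"x":-0.29,"y":-0.255,"z":0,"az":-0.375},{"hand":0,"x":-0.3255,"y":-0.28,"z":0,"az":-0.375},{"hand":0,"x":-0.3255,"y":-0.28,"z":0,"az":-0.375}], "newtons": 20}}

```text
schema error: expected keys hand, x, y, z, ax, ay, az
```

Call:
{"method": "carry_out", "body": {"targets": [{"hand":0,"x":-0.05,"y":-0.045,"z":0,"ax":0,"ay":0,"az":-0.1},{"hand":0,"x":-0.1,"y":-0.085,"z":0,"ax":0,"ay":0,"az":-0.2},{"hand":0,"x":-0.15,"y":-0.13,"z":0,"ax":0,"ay":0,"az":-0.3},{"hand":0,"x":-0.2,"y":-0.175,"z":0,"ax":0,"ay":0,"az":-0.375},{"hand":0,"x":-0.25,"y":-0.22,"z":0,"ax":0,"ay":0,"az":-0.375},{"hand":0,"x":-0.29,"y":-0.255,"z":0,"ax":0,"ay":0,"az":-0.375},{"hand":0,"x":-0.3255,"y":-0.28,"z":0,"ax":0,"ay":0,"az":-0.375},{"hand":0,"x":-0.3255,"y":-0.28,"z":0,"ax":0,"ay":0,"az":-0.375}], "newtons": 20}}

```text
t: 1.1
tool_pos: [0.4215, 0.1752, 0.4044]
orientation: [-0.01, -3.141, 0.001]
force: [0.3, 0.8, -0.9]
opening: 0.0175
gripper_force: 0.0
```

Call:
{"method": "carry_out", "body": {"targets": [{"hand":0,"x":-0.027,"y":-0.052,"z":0,"ax":0,"ay":0,"az":0},{"hand":0,"x":-0.054,"y":-0.105,"z":0,"ax":0,"ay":0,"az":0},{"hand":0,"x":-0.081,"y":-0.158,"z":0,"ax":0,"ay":0,"az":0},{"hand":0,"x":-0.1085,"y":-0.21,"z":0,"ax":0,"ay":0,"az":0},{"hand":0,"x":-0.1085,"y":-0.21,"z":0.04,"ax":0,"ay":0,"az":0},{"hand":0,"x":-0.1085,"y":-0.21,"z":0.08,"ax":0,"ay":0,"az":0},{"hand":0,"x":-0.1085,"y":-0.21,"z":0.12,"ax":0,"ay":0,"az":0},{"hand":0,"x":-0.1085,"y":-0.21,"z":0.12,"ax":0,"ay":0,"az":0}]}}

```text
t: 2.1
tool_pos: [0.5267, -0.0305, 0.2808]
orientation: [0.0, -3.134, -0.002]
force: [0.3, -0.2, 0.7]
opening: 0.0004
gripper_force: 0.0
```

```bash
python3 - <<'E'
from h import *
s=read_state();print(s['tool_pos'],s['force'],s['opening'])
im,d,P=pts('wrist');cv2.imwrite('pics/w1.png',im)
h=np.array([.5638,.0587]);r=np.hypot(P[...,0]-h[0],P[...,1]-h[1]);a=np.degrees(np.arctan2(P[...,1]-h[1],P[...,0]-h[0]))%360
for t in range(0,360,20):
    k=(d>0)&(r>.09)&(r<.112)&(abs((a-t+180)%360-180)<5)&(abs(P[...,2]-.07)<.012)
    if k.sum()>20: print(t,k.sum(),np.median(P[k][:,2]).round(4))
E
```

```text
[ 0.52666887 -0.0305406   0.28084619] [ 0.32317782 -0.21735909  0.66874125] 0.00043693886159507247
80 73 0.0728
120 31 0.0715
140 791 0.0709
160 1048 0.07
180 1081 0.0691
200 1034 0.0683
220 954 0.0677
240 839 0.0674
260 54 0.0672
300 37 0.0686
```

View pics/w1.png

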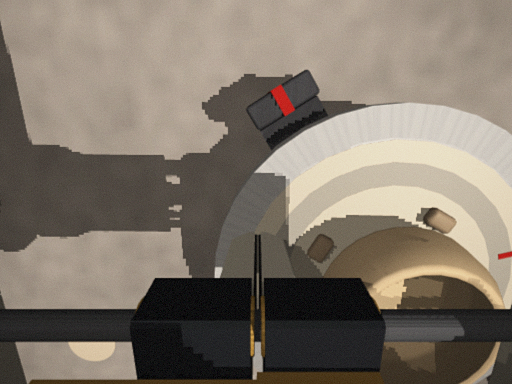

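The wrist view shows the mark post at (283,99), the rim, and the closed fingers above the rim clear of the pot. I'm now descending to make contact.

Call:
{"method": "carry_out", "body": {"targets": [{"hand":0,"x":0,"y":0,"z":0.012,"ax":0,"ay":0,"az":0},{"hand":0,"x":0,"y":0,"z":0.02,"ax":0,"ay":0,"az":0},{"hand":0,"x":0,"y":0,"z":0.023,"ax":0,"ay":0,"az":0},{"hand":0,"x":0,"y":0,"z":0.023,"ax":0,"ay":0,"az":0},{"hand":0,"x":0,"y":0,"z":0.023,"ax":0,"ay":0,"az":0}]}}

```text
t: 2.78
tool_pos: [0.5287, -0.032, 0.2621]
orientation: [0.001, 3.141, -0.0]
force: [-0.0, -0.3, 0.3]
opening: 0.0005
gripper_force: 0.0
```

Call:
{"method": "carry_out", "body": {"targets": [{"hand":0,"x":0,"y":0,"z":0.0015,"ax":0,"ay":0,"az":0},{"hand":0,"x":0,"y":0,"z":0.0015,"ax":0,"ay":0,"az":0}]}}

```text
t: 3.02
tool_pos: [0.5285, -0.0319, 0.2603]
orientation: [0.001, 3.142, -0.0]
force: [-0.1, 0.2, 0.2]
opening: 0.0005
gripper_force: 0.0
```

Call:
{"method": "carry_out", "body": {"targets": [{"hand":0,"x":0,"y":0,"z":0.0015,"ax":0,"ay":0,"az":0},{"hand":0,"x":0,"y":0,"z":0.0015,"ax":0,"ay":0,"az":0}]}}

```text
t: 3.28
tool_pos: [0.5285, -0.0318, 0.2586]
orientation: [-0.001, -3.141, -0.0]
force: [0.2, -0.6, 0.4]
opening: 0.0007
gripper_force: 0.0
```

Call:
{"method": "carry_out", "body": {"targets": [{"hand":0,"x":0,"y":0,"z":0.003,"ax":0,"ay":0,"az":0},{"hand":0,"x":0,"y":0,"z":0.003,"ax":0,"ay":0,"az":0}]}}

```text
t: 3.52
tool_pos: [0.5284, -0.0318, 0.2553]
orientation: [-0.001, -3.141, -0.0]
force: [-1.1, -0.1, -0.5]
opening: 0.0006
gripper_force: 0.0
```

Call:
{"method": "carry_out", "body": {"targets": [{"hand":0,"x":0,"y":0,"z":0.001,"ax":0,"ay":0,"az":0},{"hand":0,"x":0,"y":0,"z":0.001,"ax":0,"ay":0,"az":0}]}}

```text
t: 3.78
tool_pos: [0.5285, -0.0319, 0.2547]
orientation: [-0.001, -3.141, -0.0]
force: [0.7, -0.2, 0.2]
opening: 0.0006
gripper_force: 0.0
```

Call:
{"method": "carry_out", "body": {"targets": [{"hand":0,"x":0,"y":0,"z":0.001,"ax":0,"ay":0,"az":0},{"hand":0,"x":0,"y":0,"z":0.001,"ax":0,"ay":0,"az":0}]}}

```text
t: 4.03
tool_pos: [0.5286, -0.0319, 0.2539]
orientation: [0.001, 3.141, -0.0]
force: [0.6, 0.3, 0.8]
opening: 0.0008
gripper_force: 0.7
```

Call:
{"method": "carry_out", "body": {"targets": [{"hand":0,"x":0,"y":0,"z":0.0007,"ax":0,"ay":0,"az":0},{"hand":0,"x":0,"y":0,"z":0.0007,"ax":0,"ay":0,"az":0}]}}

```text
t: 4.28
tool_pos: [0.5287, -0.0319, 0.2538]
orientation: [0.001, 3.141, -0.0]
force: [-2.9, -0.1, 6.6]
opening: 0.0002
gripper_force: 3.6
```

Call:
{"method": "carry_out", "body": {"targets": [{"hand":0,"x":0,"y":0,"z":0.0007,"ax":0,"ay":0,"az":0},{"hand":0,"x":0,"y":0,"z":0.0007,"ax":0,"ay":0,"az":0}]}}

```text
t: 4.53
tool_pos: [0.529, -0.032, 0.2538]
orientation: [0.001, 3.14, -0.001]
force: [-3.0, -0.3, 10.2]
opening: 0.0001
gripper_force: 5.4
```

Call:
{"method": "carry_out", "body": {"targets": [{"hand":0,"x":-0.0062,"y":-0.002,"z":0.0003,"ax":0,"ay":0,"az":0},{"hand":0,"x":-0.0125,"y":-0.0036,"z":0.0003,"ax":0,"ay":0,"az":0},{"hand":0,"x":-0.0189,"y":-0.0048,"z":0.0003,"ax":0,"ay":0,"az":0},{"hand":0,"x":-0.0254,"y":-0.0056,"z":0.0003,"ax":0,"ay":0,"az":0}]}}

```text
t: 5.03
tool_pos: [0.5544, -0.0377, 0.2534]
orientation: [0.001, 3.141, -0.001]
force: [-3.9, 0.3, 10.9]
opening: 0.0004
gripper_force: 5.5
```

```bash
cat > n.py <<'E'
from h import *
H=np.array([.5638,.0587])
def notch(cam='top'):
    im,d,P=pts(cam)
    hsv=cv2.cvtColor(im,cv2.COLOR_BGR2HSV)
    red=((hsv[...,0]<8)|(hsv[...,0]>172))&(hsv[...,1]>110)&(hsv[...,2]>60)
    r=np.hypot(P[...,0]-H[0],P[...,1]-H[1]);a=np.degrees(np.arctan2(P[...,1]-H[1],P[...,0]-H[0]))%360
    k=red&(r>.07)&(r<.103)&(P[...,2]>.06)&(P[...,2]<.08)
    k2=red&(r>.13)&(r<.16)&(P[...,2]>.045)
    g=(r>.104)&(r<.118)&(P[...,2]<.055)
    print(cam,'line',k.sum(),a[k].mean() if k.any() else None,'mark',a[k2].mean() if k2.any() else None,'gap',g.sum(),a[g].mean() if g.any() else None)
    return im,d,P
E
python3 -c "
from n import *
notch('top');notch('wrist');s=read_state();print(s['tool_pos'],s['force'])"
```

```text
top line 6 118.19200556755278 mark 211.18355458001338 gap 16 114.91224351300013
wrist line 0 None mark 211.47381031767853 gap 647 231.0029400641502
[ 0.55498548 -0.0377372   0.25348109] [-0.65324083 -0.10423397  6.64383391]
```

Call:
{"method": "carry_out", "body": {"targets": [{"hand":0,"x":-0.0065,"y":-0.0004,"z":0.0004,"ax":0,"ay":0,"az":0},{"hand":0,"x":-0.013,"y":-0.0003,"z":0.0004,"ax":0,"ay":0,"az":0},{"hand":0,"x":-0.0195,"y":0.0002,"z":0.0004,"ax":0,"ay":0,"az":0},{"hand":0,"x":-0.026,"y":0.0011,"z":0.0004,"ax":0,"ay":0,"az":0}]}}

```text
t: 5.62
tool_pos: [0.5805, -0.0367, 0.2533]
orientation: [0.001, 3.14, -0.001]
force: [-5.0, -1.1, 11.0]
opening: 0.0006
gripper_force: 5.7
```

Call:
{"method": "carry_out", "body": {"targets": [{"hand":0,"x":-0.0064,"y":0.0014,"z":0.0002,"ax":0,"ay":0,"az":0},{"hand":0,"x":-0.0126,"y":0.0031,"z":0.0003,"ax":0,"ay":0,"az":0},{"hand":0,"x":-0.0188,"y":0.0053,"z":0.0003,"ax":0,"ay":0,"az":0},{"hand":0,"x":-0.0248,"y":0.0078,"z":0.0003,"ax":0,"ay":0,"az":0},{"hand":0,"x":-0.0306,"y":0.0108,"z":0.0003,"ax":0,"ay":0,"az":0}]}}

```text
t: 6.25
tool_pos: [0.6112, -0.026, 0.2532]
orientation: [0.001, 3.14, -0.002]
force: [-4.9, -2.1, 11.5]
opening: 0.0002
gripper_force: 6.1
```

```bash
python3 -c "
from n import *
notch('top');s=read_state();print(s['tool_pos'],s['force'])"
```

```text
top line 0 None mark None gap 6 157.34777982464558
[ 0.61172178 -0.02561671  0.25316597] [-2.1259708  -1.63870188 10.59294418]
```

Call:
{"method": "carry_out", "body": {"targets": [{"hand":0,"x":-0.0056,"y":0.0033,"z":0.0001,"ax":0,"ay":0,"az":0},{"hand":0,"x":-0.011,"y":0.007,"z":0.0001,"ax":0,"ay":0,"az":0},{"hand":0,"x":-0.0161,"y":0.011,"z":0.0001,"ax":0,"ay":0,"az":0},{"hand":0,"x":-0.021,"y":0.0154,"z":0.0001,"ax":0,"ay":0,"az":0},{"hand":0,"x":-0.0255,"y":0.02,"z":0.0001,"ax":0,"ay":0,"az":0}]}}

```text
t: 6.92
tool_pos: [0.6367, -0.006, 0.2533]
orientation: [0.001, 3.14, -0.002]
force: [-5.0, -2.2, 13.2]
opening: 0.0006
gripper_force: 6.4
```

```bash
python3 -c "
from n import *
im,d,P=notch('top');s=read_state();print(s['tool_pos'],s['force']);cv2.imwrite('pics/t2.png',cv2.resize(im[110:240,170:330],None,fx=4,fy=4))"
```

```text
top line 0 None mark None gap 0 None
[ 0.63717284 -0.00548063  0.25334018] [-3.40584334 -1.31577851 11.09260083]
```

View pics/t2.png

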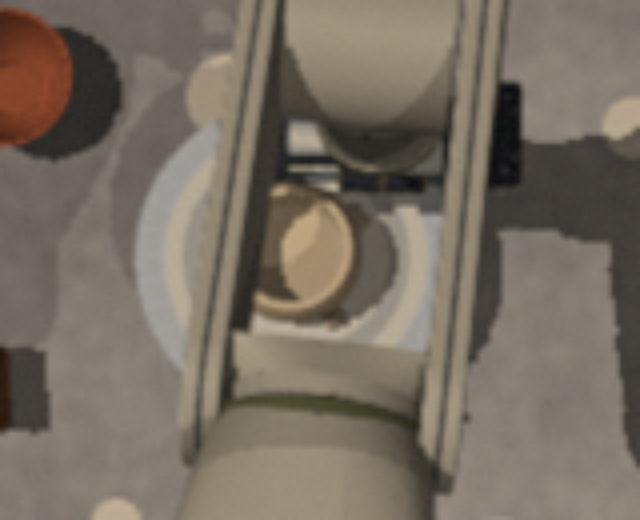

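The arm blocks the top view here, so I'll use the wrist camera.

```bash
python3 -c "
from n import *
im,d,P=notch('wrist');im2,_,_=notch('scene');cv2.imwrite('pics/w2.png',cv2.resize(np.hstack([im,im2]),(800,300)))"
```

```text
wrist line 0 None mark None gap 0 None
scene line 0 None mark 211.7423607872175 gap 417 214.02511800796387
```

View pics/w2.png

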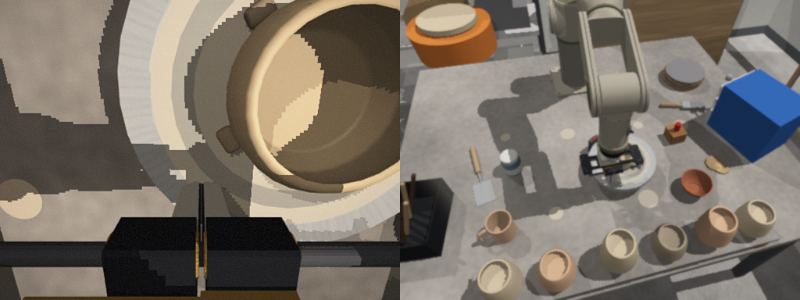

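Call:
{"method": "carry_out", "body": {"targets": [{"hand":0,"x":-0.0043,"y":0.005,"z":0,"ax":0,"ay":0,"az":0},{"hand":0,"x":-0.0082,"y":0.0102,"z":0,"ax":0,"ay":0,"az":0},{"hand":0,"x":-0.0117,"y":0.0156,"z":0,"ax":0,"ay":0,"az":0},{"hand":0,"x":-0.0149,"y":0.0213,"z":0,"ax":0,"ay":0,"az":0},{"hand":0,"x":-0.0178,"y":0.0272,"z":0,"ax":0,"ay":0,"az":0},{"hand":0,"x":-0.0202,"y":0.0332,"z":0,"ax":0,"ay":0,"az":0}]}}

```text
t: 7.82
tool_pos: [0.6571, 0.027, 0.2537]
orientation: [0.002, 3.139, -0.002]
force: [-4.0, -4.9, 14.5]
opening: 0.0004
gripper_force: 7.0
```

Call:
{"method": "carry_out", "body": {"targets": [{"hand":0,"x":0,"y":0,"z":-0.01,"ax":0,"ay":0,"az":0},{"hand":0,"x":0,"y":0,"z":-0.05,"ax":0,"ay":0,"az":0},{"hand":0,"x":0,"y":0,"z":-0.1,"ax":0,"ay":0,"az":0},{"hand":0,"x":0.06,"y":0,"z":-0.13,"ax":0,"ay":0,"az":0},{"hand":0,"x":0.11,"y":0,"z":-0.13,"ax":0,"ay":0,"az":0},{"hand":0,"x":0.11,"y":0,"z":-0.13,"ax":0,"ay":0,"az":0},{"hand":0,"x":0.11,"y":0,"z":-0.13,"ax":0,"ay":0,"az":0}]}}

```text
t: 8.7
tool_pos: [0.5465, 0.0275, 0.3818]
orientation: [0.002, 3.14, -0.0]
force: [-0.0, -0.3, 0.8]
opening: 0.0007
gripper_force: 0.0
```

```bash
python3 -c "
from n import *
im,d,P=notch('wrist');s=read_state();print(s['tool_pos'],s['force']);cv2.imwrite('pics/w3.png',im)"
```

```text
wrist line 112 189.77259574198442 mark 211.44122333100572 gap 259 188.14480522746598
[0.54708776 0.02749593 0.38189061] [0.82392076 0.93812834 0.36554035]
```

View pics/w3.png

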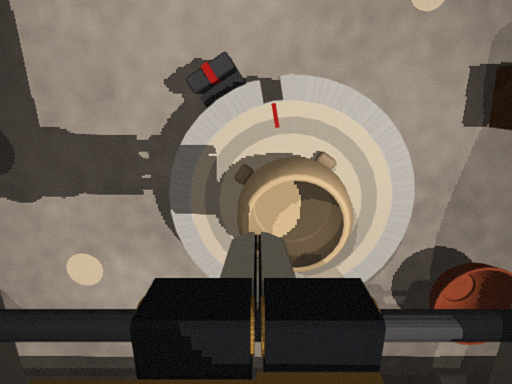

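The notch gap is at (270,90) and the mark at (209,72). About 21.7° remain.

Call:
{"method": "carry_out", "body": {"targets": [{"hand":0,"x":0.01,"y":-0.04,"z":0,"ax":0,"ay":0,"az":0},{"hand":0,"x":0.0167,"y":-0.0609,"z":0.01,"ax":0,"ay":0,"az":0},{"hand":0,"x":0.0167,"y":-0.0609,"z":0.06,"ax":0,"ay":0,"az":0},{"hand":0,"x":0.0167,"y":-0.0609,"z":0.1,"ax":0,"ay":0,"az":0},{"hand":0,"x":0.0167,"y":-0.0609,"z":0.12,"ax":0,"ay":0,"az":0},{"hand":0,"x":0.0167,"y":-0.0609,"z":0.12,"ax":0,"ay":0,"az":0},{"hand":0,"x":0.0167,"y":-0.0609,"z":0.12,"ax":0,"ay":0,"az":0}]}}

```text
t: 9.62
tool_pos: [0.5307, -0.0335, 0.2624]
orientation: [0.001, 3.14, -0.0]
force: [0.4, 0.3, 0.4]
opening: 0.0004
gripper_force: 0.0
```

Call:
{"method": "carry_out", "body": {"targets": [{"hand":0,"x":0,"y":0,"z":0.0025,"ax":0,"ay":0,"az":0},{"hand":0,"x":0,"y":0,"z":0.0025,"ax":0,"ay":0,"az":0},{"hand":0,"x":0,"y":0,"z":0.0025,"ax":0,"ay":0,"az":0}]}}

```text
t: 10.0
tool_pos: [0.5297, -0.0333, 0.2593]
orientation: [0.001, 3.141, -0.0]
force: [-0.0, -0.9, -0.2]
opening: 0.0002
gripper_force: 0.0
```

Call:
{"method": "carry_out", "body": {"targets": [{"hand":0,"x":0,"y":0,"z":0.0015,"ax":0,"ay":0,"az":0},{"hand":0,"x":0,"y":0,"z":0.002,"ax":0,"ay":0,"az":0},{"hand":0,"x":0,"y":0,"z":0.002,"ax":0,"ay":0,"az":0}]}}

```text
t: 10.38
tool_pos: [0.5295, -0.0333, 0.2566]
orientation: [-0.001, -3.141, -0.0]
force: [-0.3, -1.0, 0.0]
opening: 0.0003
gripper_force: 0.0
```

Call:
{"method": "carry_out", "body": {"targets": [{"hand":0,"x":0,"y":0,"z":0.001,"ax":0,"ay":0,"az":0},{"hand":0,"x":0,"y":0,"z":0.001,"ax":0,"ay":0,"az":0}]}}

```text
t: 10.62
tool_pos: [0.5295, -0.0333, 0.2556]
orientation: [-0.001, -3.141, -0.0]
force: [-0.2, -0.2, 0.3]
opening: 0.0001
gripper_force: 0.0
```

Call:
{"method": "carry_out", "body": {"targets": [{"hand":0,"x":0,"y":0,"z":0.0007,"ax":0,"ay":0,"az":0},{"hand":0,"x":0,"y":0,"z":0.0007,"ax":0,"ay":0,"az":0}]}}

```text
t: 10.88
tool_pos: [0.5295, -0.0333, 0.255]
orientation: [-0.001, -3.141, 0.0]
force: [0.2, 0.5, -0.5]
opening: 0.0006
gripper_force: 0.0
```

Call:
{"method": "carry_out", "body": {"targets": [{"hand":0,"x":0,"y":0,"z":0.001,"ax":0,"ay":0,"az":0},{"hand":0,"x":0,"y":0,"z":0.001,"ax":0,"ay":0,"az":0}]}}

```text
t: 11.12
tool_pos: [0.5295, -0.0333, 0.2539]
orientation: [-0.001, -3.141, 0.0]
force: [0.4, -0.2, 0.3]
opening: 0.0005
gripper_force: 0.0
```

Call:
{"method": "carry_out", "body": {"targets": [{"hand":0,"x":0,"y":0,"z":0.0008,"ax":0,"ay":0,"az":0},{"hand":0,"x":0,"y":0,"z":0.0008,"ax":0,"ay":0,"az":0}]}}

```text
t: 11.38
tool_pos: [0.5296, -0.0333, 0.2534]
orientation: [0.001, 3.141, -0.0]
force: [-0.3, 0.7, 2.0]
opening: 0.0006
gripper_force: 1.0
```

Call:
{"method": "carry_out", "body": {"targets": [{"hand":0,"x":0,"y":0,"z":0.0006,"ax":0,"ay":0,"az":0},{"hand":0,"x":0,"y":0,"z":0.0006,"ax":0,"ay":0,"az":0}]}}

```text
t: 11.62
tool_pos: [0.5297, -0.0333, 0.2534]
orientation: [0.001, 3.141, -0.0]
force: [-2.6, 0.2, 6.6]
opening: 0.0005
gripper_force: 3.5
```

Call:
{"method": "carry_out", "body": {"targets": [{"hand":0,"x":0,"y":0,"z":0.0006,"ax":0,"ay":0,"az":0},{"hand":0,"x":-0.0062,"y":-0.002,"z":0.0008,"ax":0,"ay":0,"az":0},{"hand":0,"x":-0.0125,"y":-0.0036,"z":0.001,"ax":0,"ay":0,"az":0},{"hand":0,"x":-0.0189,"y":-0.0048,"z":0.0011,"ax":0,"ay":0,"az":0},{"hand":0,"x":-0.0254,"y":-0.0056,"z":0.0012,"ax":0,"ay":0,"az":0},{"hand":0,"x":-0.0319,"y":-0.006,"z":0.0013,"ax":0,"ay":0,"az":0},{"hand":0,"x":-0.0384,"y":-0.0059,"z":0.0014,"ax":0,"ay":0,"az":0},{"hand":0,"x":-0.0384,"y":-0.0059,"z":0.0014,"ax":0,"ay":0,"az":0}]}}

```text
t: 12.62
tool_pos: [0.569, -0.04, 0.2527]
orientation: [0.002, 3.139, -0.003]
force: [0.3, -4.4, 7.0]
opening: -0.0
gripper_force: 3.7
```

```bash
python3 -c "
from n import *
im,d,P=notch('wrist');s=read_state();print(s['tool_pos'],s['force']);notch('scene');notch('top')"
```

```text
wrist line 358 213.18764887723523 mark 211.5772731309773 gap 1153 217.2067539352681
[ 0.56892884 -0.03998669  0.25277263] [-5.38285953e-03 -4.27457249e+00  6.83450263e+00]
scene line 0 None mark None gap 430 216.16944639520324
top line 8 212.50078688158393 mark 211.27615555689664 gap 27 213.53674667506718
```

```bash
cat > m.py <<'E'
from n import *
from scipy.optimize import least_squares
def meas(cam='wrist',save=None):
    im,d,P=pts(cam)
    hsv=cv2.cvtColor(im,cv2.COLOR_BGR2HSV)
    red=((hsv[...,0]<8)|(hsv[...,0]>172))&(hsv[...,1]>110)&(hsv[...,2]>60)
    r=np.hypot(P[...,0]-H[0],P[...,1]-H[1]);a=np.degrees(np.arctan2(P[...,1]-H[1],P[...,0]-H[0]))%360
    # rim: outermost face-height pixel per angle
    f=(d>0)&(abs(P[...,2]-.07)<.009)&(r>.1)&(r<.128)
    q=[];
    for t in np.arange(0,360,1.):
        if abs(t-211)<14: continue
        k=f&(abs(a-t)<.5)
        if k.sum()>8: i=np.argmax(np.where(k,r,0));q.append(P.reshape(-1,3)[i,:2])
    q=np.array(q)
    c=least_squares(lambda s:np.hypot(q[:,0]-s[0],q[:,1]-s[1])-.1195,H,loss='soft_l1',f_scale=.001).x
    print(cam,'hub fit',c,len(q))
    for h in (H,c):
        aa=np.degrees(np.arctan2(P[...,1]-h[1],P[...,0]-h[0]))%360
        k=red&(r>.07)&(r<.1)&(abs(P[...,2]-.07)<.01)&(abs(aa-211)<40)
        k2=red&(r>.13)&(r<.16)&(P[...,2]>.058)
        # notch edges per radius
        res=[]
        for rr in np.arange(.106,.117,.002):
            g=(abs(r-rr)<.001)&(P[...,2]<.058)&(abs(aa-211)<12)
            if g.any(): res.append((aa[g].min()+aa[g].max())/2)
        print('line %.2f mark %.2f n %d %d notch'%(aa[k].mean(),aa[k2].mean(),k.sum(),k2.sum()),np.round(res,1))
    if save: cv2.imwrite(save,im)
E
python3 -c "
from m import *
meas('wrist','pics/w4.png')"
```

```text
wrist hub fit [0.56407078 0.06016655] 118
line 213.17 mark 211.55 n 357 377 notch [211.2 211.4 211.4 211.5 211.6 215.2]
line 213.89 mark 212.01 n 357 377 notch [211.8 211.9 211.9 212.1 212.2 215.6]
```

View pics/w4.png

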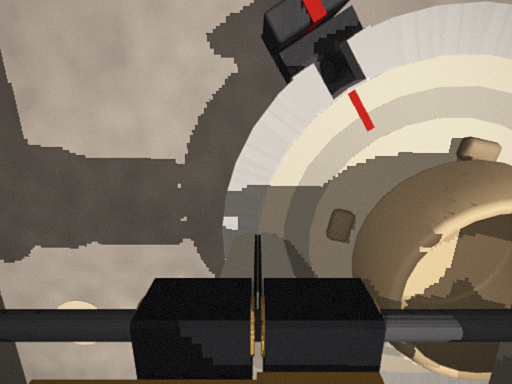

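Call:
{"method": "carry_out", "body": {"targets": [{"hand":0,"x":0,"y":0.0003,"z":0.0007,"ax":0,"ay":0,"az":0},{"hand":0,"x":0.0012,"y":0.0005,"z":0.0007,"ax":0,"ay":0,"az":0},{"hand":0,"x":0.0025,"y":0.0005,"z":0.0007,"ax":0,"ay":0,"az":0},{"hand":0,"x":0.0038,"y":0.0005,"z":0.0007,"ax":0,"ay":0,"az":0},{"hand":0,"x":0.0038,"y":0.0005,"z":0.0007,"ax":0,"ay":0,"az":0}]}}

```text
t: 13.45
tool_pos: [0.5657, -0.0394, 0.2528]
orientation: [0.002, 3.136, -0.003]
force: [2.5, -2.8, 7.2]
opening: 0.0004
gripper_force: 3.7
```

```bash
python3 -c "
from m import *
meas('wrist');notch('top')"
```

```text
wrist hub fit [0.56459243 0.05999976] 105
line 211.97 mark 211.52 n 348 491 notch [208.6 208.8 208.8 210.2 210.3 214.7]
line 212.43 mark 211.81 n 348 491 notch [209.1 209.2 209.2 210.6 210.7 214.8]
top line 9 211.52184730209544 mark 211.27618013739954 gap 26 211.63276375229822
```

Call:
{"method": "carry_out", "body": {"targets": [{"hand":0,"x":0.0002,"y":0,"z":0.0004,"ax":0,"ay":0,"az":0},{"hand":0,"x":0.001,"y":0,"z":0.0004,"ax":0,"ay":0,"az":0},{"hand":0,"x":0.001,"y":0,"z":0.0004,"ax":0,"ay":0,"az":0}]}}

```text
t: 13.92
tool_pos: [0.565, -0.0394, 0.2528]
orientation: [0.002, 3.135, -0.003]
force: [3.2, -2.8, 8.4]
opening: 0.0007
gripper_force: 4.4
```

Call:
{"method": "carry_out", "body": {"targets": [{"hand":0,"x":0,"y":0,"z":-0.002,"ax":0,"ay":0,"az":0},{"hand":0,"x":0,"y":0,"z":-0.02,"ax":0,"ay":0,"az":0},{"hand":0,"x":0,"y":0,"z":-0.07,"ax":0,"ay":0,"az":0},{"hand":0,"x":0,"y":0.03,"z":-0.12,"ax":0,"ay":0,"az":0},{"hand":0,"x":0,"y":0.065,"z":-0.13,"ax":0,"ay":0,"az":0},{"hand":0,"x":0,"y":0.065,"z":-0.13,"ax":0,"ay":0,"az":0},{"hand":0,"x":0,"y":0.065,"z":-0.13,"ax":0,"ay":0,"az":0}]}}

```text
t: 14.8
tool_pos: [0.5629, 0.0262, 0.3798]
orientation: [-0.0, -3.141, 0.001]
force: [0.0, 1.4, -0.9]
opening: -0.0002
gripper_force: 0.0
```

```bash
python3 -c "
from m import *
meas('wrist','pics/w5.png');notch('top');s=read_state();print(s['tool_pos'])"
```

```text
wrist hub fit [0.56593935 0.06013268] 277
line 211.64 mark 211.43 n 116 203 notch [211.6 211.6 211.7 211.8 211.6 211.7]
line 211.71 mark 211.47 n 116 203 notch [211.7 211.7 211.7 211.8 211.6 211.7]
top line 8 211.10740888738786 mark None gap 16 209.49727336559724
[0.56286748 0.0255759  0.37918135]
```

View pics/w5.png

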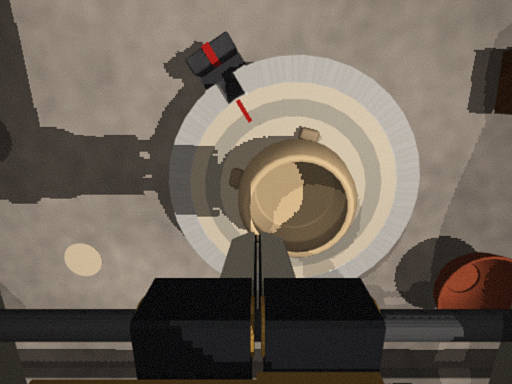

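The notch lines up with the mark to within about 0.3°, and the wheel has been let go. Next is the pin.

Call:
{"method": "carry_out", "body": {"targets": [{"hand":65,"x":0.017,"y":0.05,"z":-0.01,"ax":0,"ay":0,"az":0},{"hand":65,"x":0.034,"y":0.1,"z":-0.02,"ax":0,"ay":0,"az":0},{"hand":65,"x":0.051,"y":0.15,"z":-0.02,"ax":0,"ay":0,"az":0},{"hand":65,"x":0.068,"y":0.2,"z":-0.02,"ax":0,"ay":0,"az":0},{"hand":65,"x":0.085,"y":0.25,"z":-0.02,"ax":0,"ay":0,"az":0},{"hand":65,"x":0.102,"y":0.2915,"z":0,"ax":0,"ay":0,"az":0},{"hand":65,"x":0.102,"y":0.2915,"z":0.02,"ax":0,"ay":0,"az":0},{"hand":65,"x":0.102,"y":0.2915,"z":0.02,"ax":0,"ay":0,"az":0}]}}

```text
t: 15.9
tool_pos: [0.4611, 0.3167, 0.3572]
orientation: [-0.002, -3.137, 0.005]
force: [1.2, -1.0, 0.7]
opening: 0.0605
gripper_force: 0.0
```

```bash
python3 - <<'E'
from h import *
s=read_state();im,d,P=pts('wrist');cv2.imwrite('pics/w6.png',im);print(s['tool_pos'],R.from_rotvec(s['orientation']).as_matrix().round(4))
hsv=cv2.cvtColor(im,cv2.COLOR_BGR2HSV)
red=((hsv[...,0]<8)|(hsv[...,0]>172))&(hsv[...,1]>110)&(hsv[...,2]>40)
k=red&(abs(P[...,2]-.086)<.004)&(np.hypot(P[...,0]-.46,P[...,1]-.317)<.04)
print(k.sum(),P[k].mean(0),P[k].min(0),P[k].max(0))
k=(abs(P[...,2]-.05)<.004)&(np.hypot(P[...,0]-.46,P[...,1]-.317)<.06);print('stand',k.sum(),P[k].min(0),P[k].max(0))
E
```

```text
[0.46106335 0.31667072 0.35718672] [[-1.      0.0011 -0.0044]
 [ 0.0011  1.     -0.0031]
 [ 0.0044 -0.0031 -1.    ]]
570 [0.4624604  0.32059318 0.08591448] [0.45161361 0.30940328 0.0820188 ] [0.47427635 0.33174631 0.08796133]
stand 3510 [0.42918437 0.28698878 0.04610217] [0.49770863 0.35473306 0.05391551]
```

View pics/w6.png

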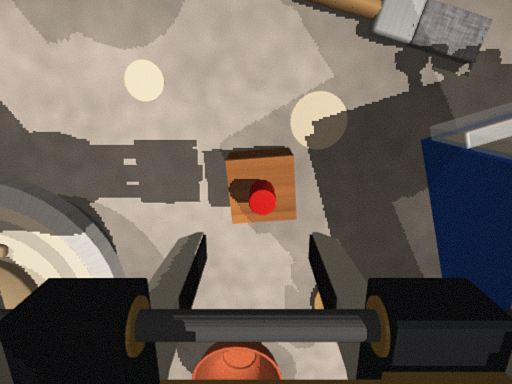

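```bash
python3 - <<'E'
import numpy as np
P=np.load('top.npz')['P'].reshape(-1,3)
k=(P[:,0]>.40)&(P[:,0]<.53)&(P[:,1]>.36)&(P[:,1]<.6)&(P[:,2]>.1)&(P[:,2]<1)
print(k.sum(),P[k].min(0) if k.any() else'',P[k].max(0) if k.any() else '')
E
```

```text
2545 [0.40004354 0.48747609 0.10012061] [0.52990324 0.59998234 0.21617366]
```

Call:
{"method": "carry_out", "body": {"targets": [{"hand":65,"x":-0.0018,"y":0.0039,"z":0.01,"ax":0,"ay":0,"az":0},{"hand":65,"x":-0.0018,"y":0.0039,"z":0.02,"ax":0,"ay":0,"az":0},{"hand":65,"x":-0.0018,"y":0.0039,"z":0.02,"ax":0,"ay":0,"az":0}]}}

```text
t: 16.32
tool_pos: [0.4632, 0.3212, 0.3389]
orientation: [-0.002, -3.14, 0.002]
force: [0.3, 0.0, -0.4]
opening: 0.0604
gripper_force: 0.0
```

Box clearance is about 70 mm, so it's safe to go down, 96 mm.

Call:
{"method": "carry_out", "body": {"targets": [{"hand":65,"x":0,"y":-0.0005,"z":0.03,"ax":0,"ay":0,"az":0},{"hand":65,"x":0,"y":-0.0005,"z":0.06,"ax":0,"ay":0,"az":0},{"hand":65,"x":0,"y":-0.0005,"z":0.085,"ax":0,"ay":0,"az":0},{"hand":65,"x":0,"y":-0.0005,"z":0.096,"ax":0,"ay":0,"az":0},{"hand":65,"x":0,"y":-0.0005,"z":0.096,"ax":0,"ay":0,"az":0},{"hand":65,"x":0,"y":-0.0005,"z":0.096,"ax":0,"ay":0,"az":0}]}}

```text
t: 17.08
tool_pos: [0.4638, 0.3216, 0.2455]
orientation: [0.001, 3.14, 0.002]
force: [-0.5, 0.7, 0.1]
opening: 0.0607
gripper_force: 0.0
```

Call:
{"method": "carry_out", "body": {"targets": [{"hand":35,"x":0,"y":0,"z":0,"ax":0,"ay":0,"az":0},{"hand":28,"x":0,"y":0,"z":0,"ax":0,"ay":0,"az":0},{"hand":20,"x":0,"y":0,"z":0,"ax":0,"ay":0,"az":0},{"hand":10,"x":0,"y":0,"z":0,"ax":0,"ay":0,"az":0},{"hand":0,"x":0,"y":0,"z":0,"ax":0,"ay":0,"az":0},{"hand":0,"x":0,"y":0,"z":0,"ax":0,"ay":0,"az":0}], "newtons": 20}}

```text
t: 17.82
tool_pos: [0.4633, 0.3212, 0.2442]
orientation: [0.001, 3.142, -0.0]
force: [-1.4, -1.2, 1.3]
opening: 0.0236
gripper_force: 20.0
```

Call:
{"method": "carry_out", "body": {"targets": [{"hand":0,"x":0,"y":0,"z":-0.01,"ax":0,"ay":0,"az":0},{"hand":0,"x":0,"y":0,"z":-0.03,"ax":0,"ay":0,"az":0},{"hand":0,"x":0,"y":0,"z":-0.055,"ax":0,"ay":0,"az":0},{"hand":0,"x":0,"y":0,"z":-0.08,"ax":0,"ay":0,"az":0},{"hand":0,"x":0,"y":0,"z":-0.1,"ax":0,"ay":0,"az":0},{"hand":0,"x":0,"y":-0.02,"z":-0.1,"ax":0,"ay":0,"az":0},{"hand":0,"x":0,"y":-0.055,"z":-0.1,"ax":0,"ay":0,"az":0}]}}

```text
t: 18.7
tool_pos: [0.4628, 0.2653, 0.3436]
orientation: [0.001, -3.141, 0.001]
force: [0.7, 0.2, -0.8]
opening: 0.0239
gripper_force: 20.0
```

Call:
{"method": "carry_out", "body": {"targets": [{"hand":0,"x":0,"y":-0.045,"z":0,"ax":0,"ay":0,"az":0},{"hand":0,"x":0,"y":-0.09,"z":0,"ax":0,"ay":0,"az":0},{"hand":0,"x":-0.002,"y":-0.135,"z":0,"ax":0,"ay":0,"az":0},{"hand":0,"x":-0.004,"y":-0.18,"z":0,"ax":0,"ay":0,"az":0},{"hand":0,"x":-0.006,"y":-0.22,"z":0,"ax":0,"ay":0,"az":0},{"hand":0,"x":-0.0077,"y":-0.25,"z":0,"ax":0,"ay":0,"az":0},{"hand":0,"x":-0.0077,"y":-0.264,"z":0,"ax":0,"ay":0,"az":0},{"hand":0,"x":-0.0077,"y":-0.264,"z":0,"ax":0,"ay":0,"az":0}]}}

```text
t: 19.7
tool_pos: [0.4702, 0.0015, 0.3435]
orientation: [-0.004, -3.141, -0.0]
force: [0.5, 0.8, -1.0]
opening: 0.0234
gripper_force: 20.0
```

```bash
python3 - <<'E'
from m import *
s=read_state();print(s['tool_pos'],R.from_rotvec(s['orientation']).as_matrix().round(4).tolist(),s['opening'])
meas('wrist','pics/w7.png')
E
```

```text
[0.47021801 0.00153022 0.3435123 ] [[-1.0, 0.0027, -0.001], [0.0027, 1.0, 0.0002], [0.001, 0.0002, -1.0]] 0.023365777900005796
wrist hub fit [0.56534058 0.06006946] 192
line 211.58 mark 211.31 n 103 191 notch [207.8 207.6 207.7 207.6 207.6 211. ]
line 211.82 mark 211.46 n 103 191 notch [207.8 207.6 207.6 207.7 207.6 211. ]
```

View pics/w7.png

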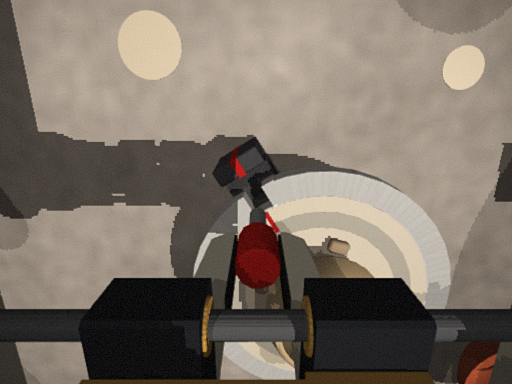

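```bash
python3 - <<'E'
from m import *
im,d,P=pts('wrist');u=np.array([np.cos(np.radians(211.45)),np.sin(np.radians(211.45))]);t=np.array([-u[1],u[0]])
X=P[...,:2]-np.array([.565,.06]);r=X@u;w=X@t
k=(P[...,2]>.060)&(P[...,2]<.07)&(r>.128)&(r<.16)&(abs(w)<.03)&(d>0)
print('post',k.sum(),[np.percentile(r[k],[2,98]),np.percentile(w[k],[2,98])],np.median(P[k][:,2]))
c=np.array([.565,.06])+u*np.percentile(r[k],[2,98]).mean()+t*np.percentile(w[k],[2,98]).mean();print(c,'mark',c-.033*u)
hsv=cv2.cvtColor(im,cv2.COLOR_BGR2HSV)
red=((hsv[...,0]<8)|(hsv[...,0]>172))&(hsv[...,1]>110)&(hsv[...,2]>60)
print('stripe w',w[k&red].mean(), 'line w',w[red&(r>.07)&(r<.1)&(abs(P[...,2]-.07)<.01)&(abs(w)<.02)].mean())
# notch gap at face level: edge pixels of face near the notch
for rr in (.112,.114,.116,.118):
    f=(abs(r-rr)<.001)&(abs(P[...,2]-.068)<.006)&(abs(w)<.03)
    ws=np.sort(w[f]);i=np.argmax(np.diff(ws));print(rr,ws[i],ws[i+1])
E
```

```text
post 996 [array([0.13421361, 0.14990797]), array([-0.02104049,  0.0207496 ])] 0.0661094672630867
[ 0.44373265 -0.01399675] mark [0.47188481 0.00322114]
stripe w 0.00022848948585098644 line w 0.00046156337959973425
0.112 -0.008744994468978157 0.009279989010459224
0.114 -0.008493628505899633 0.009339770859836229
0.116 -0.008623836847702727 0.009410166410124295
0.118 -0.00880283252854567 0.009483560737314885
```

The pin hangs at (257,255) with the notch just ahead at (258,195). The mark comes out at (0.472, 0.003).

Call:
{"method": "carry_out", "body": {"targets": [{"hand":0,"x":-0.002,"y":0.0019,"z":0.01,"ax":0,"ay":0,"az":0},{"hand":0,"x":-0.002,"y":0.0019,"z":0.02,"ax":0,"ay":0,"az":0},{"hand":0,"x":-0.002,"y":0.0019,"z":0.026,"ax":0,"ay":0,"az":0},{"hand":0,"x":-0.002,"y":0.0019,"z":0.026,"ax":0,"ay":0,"az":0},{"hand":0,"x":-0.002,"y":0.0019,"z":0.026,"ax":0,"ay":0,"az":0}]}}

```text
t: 20.42
tool_pos: [0.4728, 0.0042, 0.3183]
orientation: [0.001, 3.141, -0.0]
force: [-0.2, -1.7, -0.8]
opening: 0.0231
gripper_force: 20.0
```

```bash
python3 - <<'E'
from m import *
s=read_state();print(s['tool_pos'],R.from_rotvec(s['orientation']).as_matrix().round(4).tolist(),s['force'])
im,d,P=pts('wrist');cv2.imwrite('pics/w8.png',cv2.resize(im[60:260,180:380],(600,600),interpolation=cv2.INTER_CUBIC))
E
```

```text
[0.47277948 0.00420023 0.31832863] [[-1.0, 0.0007, 0.0003], [0.0007, 1.0, -0.0001], [-0.0003, -0.0001, -1.0]] [-0.23116929 -1.70380341 -0.7990198 ]
```

View pics/w8.png

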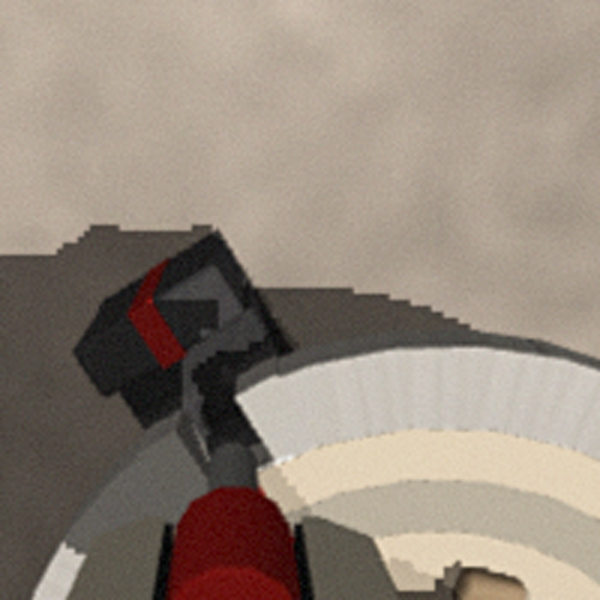

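The shank (235,470) sits over the notch. I'll trim the position by under 1 mm and lower the pin through the notch.

Call:
{"method": "carry_out", "body": {"targets": [{"hand":0,"x":0.0006,"y":-0.0008,"z":0.004,"ax":0,"ay":0,"az":0},{"hand":0,"x":0.0006,"y":-0.0008,"z":0.01,"ax":0,"ay":0,"az":0},{"hand":0,"x":0.0006,"y":-0.0008,"z":0.016,"ax":0,"ay":0,"az":0},{"hand":0,"x":0.0006,"y":-0.0008,"z":0.016,"ax":0,"ay":0,"az":0}]}}

```text
t: 20.98
tool_pos: [0.4717, 0.0034, 0.3012]
orientation: [-0.001, -3.14, -0.0]
force: [-0.2, 0.4, -1.2]
opening: 0.0236
gripper_force: 20.0
```

Call:
{"method": "carry_out", "body": {"targets": [{"hand":0,"x":0,"y":0,"z":0.005,"ax":0,"ay":0,"az":0},{"hand":0,"x":0,"y":0,"z":0.01,"ax":0,"ay":0,"az":0},{"hand":0,"x":0,"y":0,"z":0.01,"ax":0,"ay":0,"az":0}]}}

```text
t: 21.35
tool_pos: [0.4718, 0.0034, 0.2915]
orientation: [-0.001, -3.141, -0.0]
force: [0.4, -0.7, -0.9]
opening: 0.0235
gripper_force: 20.0
```

Call:
{"method": "carry_out", "body": {"targets": [{"hand":0,"x":0,"y":0,"z":0.002,"ax":0,"ay":0,"az":0},{"hand":0,"x":0,"y":0,"z":0.004,"ax":0,"ay":0,"az":0},{"hand":0,"x":0,"y":0,"z":0.004,"ax":0,"ay":0,"az":0}]}}

```text
t: 21.72
tool_pos: [0.472, 0.0034, 0.288]
orientation: [-0.001, -3.141, -0.0]
force: [-0.2, 0.6, -0.5]
opening: 0.0235
gripper_force: 20.0
```

Call:
{"method": "carry_out", "body": {"targets": [{"hand":0,"x":0,"y":0,"z":0.0015,"ax":0,"ay":0,"az":0},{"hand":0,"x":0,"y":0,"z":0.003,"ax":0,"ay":0,"az":0},{"hand":0,"x":0,"y":0,"z":0.003,"ax":0,"ay":0,"az":0}]}}

```text
t: 22.1
tool_pos: [0.472, 0.0034, 0.2849]
orientation: [-0.001, -3.141, -0.0]
force: [-0.1, 0.7, -1.7]
opening: 0.0233
gripper_force: 20.0
```

Call:
{"method": "carry_out", "body": {"targets": [{"hand":0,"x":0,"y":0,"z":0.001,"ax":0,"ay":0,"az":0},{"hand":0,"x":0,"y":0,"z":0.002,"ax":0,"ay":0,"az":0},{"hand":0,"x":0,"y":0,"z":0.002,"ax":0,"ay":0,"az":0}]}}

```text
t: 22.48
tool_pos: [0.472, 0.0034, 0.2831]
orientation: [-0.001, -3.141, -0.0]
force: [0.2, -0.2, -1.2]
opening: 0.0233
gripper_force: 20.0
```

Call:
{"method": "carry_out", "body": {"targets": [{"hand":0,"x":0,"y":0,"z":0.003,"ax":0,"ay":0,"az":0},{"hand":0,"x":0,"y":0,"z":0.006,"ax":0,"ay":0,"az":0},{"hand":0,"x":0,"y":0,"z":0.008,"ax":0,"ay":0,"az":0},{"hand":0,"x":0,"y":0,"z":0.008,"ax":0,"ay":0,"az":0}]}}

```text
t: 22.98
tool_pos: [0.4719, 0.0034, 0.2748]
orientation: [-0.001, -3.141, -0.0]
force: [-0.1, 0.2, -1.5]
opening: 0.0232
gripper_force: 20.0
```

Call:
{"method": "carry_out", "body": {"targets": [{"hand":0,"x":0,"y":0,"z":0.003,"ax":0,"ay":0,"az":0},{"hand":0,"x":0,"y":0,"z":0.006,"ax":0,"ay":0,"az":0},{"hand":0,"x":0,"y":0,"z":0.006,"ax":0,"ay":0,"az":0}]}}

```text
t: 23.35
tool_pos: [0.4719, 0.0034, 0.2687]
orientation: [-0.001, -3.141, -0.0]
force: [-0.3, 0.5, -0.3]
opening: 0.0235
gripper_force: 20.0
```

Call:
{"method": "carry_out", "body": {"targets": [{"hand":0,"x":0,"y":0,"z":0.001,"ax":0,"ay":0,"az":0},{"hand":0,"x":0,"y":0,"z":0.002,"ax":0,"ay":0,"az":0},{"hand":0,"x":0,"y":0,"z":0.002,"ax":0,"ay":0,"az":0}]}}

```text
t: 23.72
tool_pos: [0.472, 0.0034, 0.2671]
orientation: [-0.001, -3.141, 0.0]
force: [0.5, 0.1, -1.5]
opening: 0.0235
gripper_force: 20.0
```

Call:
{"method": "carry_out", "body": {"targets": [{"hand":0,"x":0,"y":0,"z":0.001,"ax":0,"ay":0,"az":0},{"hand":0,"x":0,"y":0,"z":0.0015,"ax":0,"ay":0,"az":0},{"hand":0,"x":0,"y":0,"z":0.0015,"ax":0,"ay":0,"az":0}]}}

```text
t: 24.1
tool_pos: [0.472, 0.0034, 0.2656]
orientation: [-0.001, -3.141, -0.0]
force: [0.4, -0.6, -1.3]
opening: 0.0237
gripper_force: 20.0
```

Call:
{"method": "carry_out", "body": {"targets": [{"hand":0,"x":0,"y":0,"z":0.001,"ax":0,"ay":0,"az":0},{"hand":0,"x":0,"y":0,"z":0.001,"ax":0,"ay":0,"az":0}]}}

```text
t: 24.35
tool_pos: [0.4721, 0.0033, 0.2647]
orientation: [0.001, 3.141, -0.0]
force: [-0.3, -0.7, -1.0]
opening: 0.0235
gripper_force: 20.0
```

Call:
{"method": "carry_out", "body": {"targets": [{"hand":0,"x":0,"y":0,"z":0.001,"ax":0,"ay":0,"az":0},{"hand":0,"x":0,"y":0,"z":0.001,"ax":0,"ay":0,"az":0}]}}

```text
t: 24.6
tool_pos: [0.4723, 0.0034, 0.2645]
orientation: [0.001, 3.141, -0.0]
force: [-3.4, -0.7, 7.7]
opening: 0.0237
gripper_force: 20.0
```

The head seated at the expected height with 7.7 N. I'll release it and retreat.

Call:
{"method": "carry_out", "body": {"targets": [{"hand":0,"x":0,"y":0,"z":-0.0005,"ax":0,"ay":0,"az":0},{"hand":35,"x":0,"y":0,"z":-0.001,"ax":0,"ay":0,"az":0},{"hand":50,"x":0,"y":0,"z":-0.001,"ax":0,"ay":0,"az":0},{"hand":60,"x":0,"y":0,"z":-0.001,"ax":0,"ay":0,"az":0},{"hand":60,"x":0,"y":0,"z":-0.001,"ax":0,"ay":0,"az":0}]}}

```text
t: 25.22
tool_pos: [0.472, 0.0034, 0.2645]
orientation: [-0.001, -3.141, 0.0]
force: [-0.1, 0.4, -0.3]
opening: 0.0546
gripper_force: 0.0
```

Call:
{"method": "carry_out", "body": {"targets": [{"hand":60,"x":0,"y":0,"z":-0.02,"ax":0,"ay":0,"az":0},{"hand":60,"x":0,"y":0,"z":-0.06,"ax":0,"ay":0,"az":0},{"hand":60,"x":0,"y":0,"z":-0.1,"ax":0,"ay":0,"az":0},{"hand":60,"x":0,"y":0,"z":-0.13,"ax":0,"ay":0,"az":0},{"hand":60,"x":0,"y":0,"z":-0.13,"ax":0,"ay":0,"az":0}]}}

```text
t: 25.85
tool_pos: [0.4729, 0.0033, 0.3975]
orientation: [0.001, 3.136, -0.001]
force: [0.3, 0.6, 0.1]
opening: 0.0559
gripper_force: 0.0
```

```bash
python3 - <<'E'
from m import *
s=read_state();print(s['tool_pos'],s['opening'],s['force'])
im,d,P=pts('wrist');hsv=cv2.cvtColor(im,cv2.COLOR_BGR2HSV)
red=((hsv[...,0]<8)|(hsv[...,0]>172))&(hsv[...,1]>110)&(hsv[...,2]>40)
k=red&(np.hypot(P[...,0]-.472,P[...,1]-.003)<.03)&(P[...,2]>.09)
print(k.sum(),P[k].mean(0),np.percentile(P[k][:,2],[10,50,95]))
k=(np.hypot(P[...,0]-.565,P[...,1]-.06)<.06)&(P[...,2]>.118)&(P[...,2]<.135);print('pot',P[k].mean(0),P[k].min(0),P[k].max(0))
cv2.imwrite('pics/w9.png',im)
E
```

```text
[0.47285991 0.00330986 0.39753682] 0.0558976351657047 [0.33787555 0.60302557 0.07942356]
577 [0.47065047 0.00388908 0.10494849] [0.09971424 0.10613902 0.10748636]
pot [0.54394201 0.04814979 0.12226156] [0.51915482 0.01320455 0.11800113] [0.58938923 0.10621069 0.12700247]
```

The pin head top is at 106 mm, so the pin is fully home, upright and released, and the pot is still in place. Handing in.

```bash
python3 -c "
from plant import robot
print(robot.close_job())"
```

```text
the job is handed in; nothing more can be done
None
```

The job is handed in after about 26 s of robot time: the notch was brought to within about 0.3° of the mark, and the pin was then seated fully home (head top at 106 mm) and released, with the pot left standing; I viewed 12 pictures, two over the limit of 10.

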